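# Press the blanking caps flush along a sloping instrument front

### The job

Take the seating tool off its round rest and, with the foot held square to the instrument's sloping front plate, run it along the row of five blanking caps in one pressing stroke, without lifting it clear partway, so that every cap is pushed in flush. Press steadily and never hard (stay below about 25 N), keep the gripper off the instrument, leave the other things on the bench alone, and stand the tool upright on its rest again.

Things in the scene. Friction and masses are not known exactly. Their poses are not given: they have to be found in the camera images.
- tool: Seating tool, 0.2 kg, sizes in mm, upright: round slippery white foot (60 across, 21 high; underside a flat 28 across, bevelled up 6 at radius 29), steel neck, then a square wooden handle 22 x 22 from 40 to 125 above the underside, with a round collar 40 across at 65 to 71. Origin: centre of the foot's underside; z up along the handle; x, y square to the handle's faces.
- tool_foot (a point): Centre of the flat underside of the tool's foot (same as the tool's origin).
- tool_handle (a point): On the handle's axis, 95 mm above the foot's underside, a good place to grip.
- rest: Round aluminium disc fixed to the table, in mm 96 across, 6 high, on which the tool stands. Origin: centre of its underside, on the table.
- console: Grey bench instrument with a sloping front: case, in mm, 260 wide, 150 deep, 40 high at its front edge, 135 at the back. Origin: centre of its underside. The low front edge faces its -x; y runs across it.
- deck: The instrument's slope, 32 degrees (0.56 rad) from level. Origin: middle of the slope. z: outward normal; y: along the row of caps; x: up the slope. On it, centred, lies an aluminium plate 92 (x) by 250 (y) mm whose flat face is parallel to the deck and stands 0 to 12 mm above this origin: differs each time, not measured, to be felt.
- cap0 (a joint): Snap-in blanking cap, light grey, 22 (x) by 16 (y) mm, at deck y = -48 mm, x = 0. Value: how far it is pushed in; 0 stands 4.5 mm proud of the plate's face, 0.0045 is flush and its stop. It needs about 4 N straight in and stays where it is left.
- cap1 (a joint): Snap-in blanking cap, light grey, 22 (x) by 16 (y) mm, at deck y = -24 mm, x = 0. Value: how far it is pushed in; 0 stands 4.5 mm proud of the plate's face, 0.0045 is flush and its stop. It needs about 4 N straight in and stays where it is left.
- cap2 (a joint): Snap-in blanking cap, light grey, 22 (x) by 16 (y) mm, at deck y = 0 mm, x = 0. Value: how far it is pushed in; 0 stands 4.5 mm proud of the plate's face, 0.0045 is flush and its stop. It needs about 4 N straight in and stays where it is left.
- cap3 (a joint): Snap-in blanking cap, light grey, 22 (x) by 16 (y) mm, at deck y = 24 mm, x = 0. Value: how far it is pushed in; 0 stands 4.5 mm proud of the plate's face, 0.0045 is flush and its stop. It needs about 4 N straight in and stays where it is left.
- cap4 (a joint): Snap-in blanking cap, light grey, 22 (x) by 16 (y) mm, at deck y = 48 mm, x = 0. Value: how far it is pushed in; 0 stands 4.5 mm proud of the plate's face, 0.0045 is flush and its stop. It needs about 4 N straight in and stays where it is left.
- meter: Bystander (sizes in mm): grey hand multimeter lying flat, 150 x 78 x 40. Origin: centre of its underside.
- board: Bystander (sizes in mm): green circuit board, 85 x 60 x 20. Origin: centre of its underside.
- bowl: Bystander (sizes in mm): black bowl, 110 across, 50 high. Origin: centre of its underside.
- spool: Bystander (sizes in mm): copper-coloured wire spool, 60 across, 40 high. Origin: centre of its underside.
- driver: Bystander (sizes in mm): screwdriver lying down, 180 long. Origin: on its length, where it touches the table.
- jar: Bystander (sizes in mm): clear jar with black cap, 50 across, 70 high. Origin: centre of its underside.
- tray: Bystander (sizes in mm): grey divided parts tray, 120 x 160 x 30. Origin: centre of its underside.
Not all that is in view belongs to the job. What is shaped like the tool but orange or red is not meant.

How it is judged:
On the way, in this order (a step that is already met when the one before it is completed fails the run):
1. the tool is lifted off its rest (height (world z) of tool_foot above 0.04 m), for 0.2 s.
2. partway along: some caps home and some not, the foot pressing on the plate or caps without a break (0.5 to 30 N), square to the slope within 17 degrees (value of joint any of cap0, cap1, cap2, cap3, cap4 above 0.003 m and value of joint any of cap0, cap1, cap2, cap3, cap4 below 0.003 m and contact force between tool and deck between 0.5 and 30 N and angle between the z axis of tool and the z axis of deck, either way round below 0.3 rad), for 1 s.
3. all five caps are home while the foot still presses on the plate or caps (value of joint each of cap0, cap1, cap2, cap3, cap4 above 0.003 m and contact force between tool and deck above 0.5 N and z of tool_foot in the frame of deck below 0.02 m), for 0.05 s.
At the end, for the whole second after the job is handed in: All five caps are pushed in to within 1.5 mm of flush, and the tool stands released and still, upright within 5 degrees, on its rest, its centre within 30 mm of the rest's centre (value of joint each of cap0, cap1, cap2, cap3, cap4 above 0.003 m and horizontal distance between tool and rest below 0.03 m and angle between tool's own z axis and vertical below 0.08 rad and height (world z) of tool_foot between 0.004 and 0.009 m and linear speed of tool below 0.02 m/s); the robot touches nothing.
It fails at once if the tool presses on the instrument's front with more than 30 N (contact force between tool and deck above 30 N).
It fails at once if the foot presses on the front (over 4 N) while more than 20 degrees out of square with it (contact force between tool and deck above 4 N and angle between the z axis of tool and the z axis of deck, either way round above 0.35 rad).
It fails at once if the tool is lifted clear (its foot more than 20 mm above the deck's origin plane) while some caps are home and some are not (value of joint any of cap0, cap1, cap2, cap3, cap4 above 0.003 m and value of joint any of cap0, cap1, cap2, cap3, cap4 below 0.003 m and z of tool_foot in the frame of deck above 0.02 m).
It fails at once if the gripper or arm touches the instrument (contact force between any of the fingers, the arm and console above 1 N).
It fails at once if a bystander (meter, board, bowl, spool, screwdriver, jar or tray) is moved by more than 30 mm (distance of any of meter, board, bowl, spool, driver, jar, tray from where it was at the start of the episode above 0.03 m).
It also fails if it takes over 67 s, if anything falls off the work surface, if the arm or the gripper's body presses on something with over 40 N, if the wrist force passes 120 N, or if a joint passes its speed limit or range.

### The arm

A 6-joint arm with a two-finger parallel gripper is mounted at the origin on the work surface. World frame = base frame: x ahead of the robot, y to its left, z up, the work surface at z = 0. Lengths are in m, angles in rad, forces in N, time in s.
With the tool pointing down it reaches from about 0.425 to 0.95 m from the base axis. Payload 3.5 kg.
Tool frame: the origin (TCP) lies at the very end of the fingers, on their centre line; the grasp point (between the pads) lies 19 mm behind it (ctrl.pinch_z is the distance from the TCP to the grasp point, in m); z points along the fingers, y is the line along which they close (so a half turn about z gives the same grasp; the last joint's range is limited). The gripper opens to 85 mm and grips with 20 to 120 N. Pads are 22 mm wide; open, the fingers measure 114 mm over their backs; the gripper's body (76 mm by 85 mm) begins 54 mm behind the grasp point. The pads swing forward as they close: fully open they stand 13 mm farther back than shut.
Start: joints at [1.159, 0.286, 1.577, -0, 1.279, -0.15], TCP at [0.175, 0.652, 0.231] pointing down, gripper open.
Joint ranges: [-2.77, 2.77], [-0.9, 2.22], [0.21, 2.48], [-1.53, 4.67], [0.24, 2.81], [-2.84, 2.84]. Speed limits (rad/s): [2.79, 2.79, 3.14, 3.14, 3.14, 3.14].

### API

Orientations are given as a unit quaternion [x, y, z, w].
In Python, from plant import ctrl gives the robot as it stands. The module is installed in compiled form; this text tells all that it offers.
- The arm moves only by the shell command python3 -m crank 'ROWS' [OPENING] [FORCE]. ROWS is JSON, a list of rows, each a list of 6 numbers: the shift along the tool's x, y, z in cm, then the turn, a rotation vector about the tool's x, y, z in rad. In form: [[tx, ty, tz, rx, ry, rz], ...]. A call has 1 to 10 rows; each row is the pose to reach, as a shift and turn from the pose commanded when the call began, along the tool's axes at that moment; what a row does not reach only later rows make up. A row lasts 1/10 s, in which the tool goes at most 50 mm and 8.59 degrees, less where a joint would pass 70% of its speed; a pose out of reach is approached as far as the arm can. A call with a gripper value outside its range is refused whole. OPENING is the opening, from 0 (shut) to 1 (fully open), set as the call begins (- or left out, the last holds). The fingers move at their own pace and stop on an object; FORCE is the grip in N (left out, the last holds). Time passes only in rows, so rows that repeat a pose let the fingers close. It gives the time, the measured TCP pose, the force, the opening and the grip force at its end, in the units of the state.
- ctrl.get_state(): the state, without advancing time (a new reading comes with each control period).
- ctrl.read_camera(name): name is "side" or "top"; returns (picture, depth): 400x640x3 uint8, blue, green, red; 400x640 float32, m along the optical axis (not along the pixel's ray), 0 where there is no reading.
- ctrl.camera_info(name): a dict with "K" (3x3 intrinsics, pixels), "origin" and "orientation" of the camera in the world. Camera axes: x right, y down, z forward; pixel columns grow to the right and rows downward; lengths in m; the calibration is good to about 2 mm. A picture is of the moment at which its call begins. camera_info takes no time and is no camera call.
- ctrl.sign_off(): hands the job in; it is judged then, once.
The state is a dict: "time": time; "qpos": joint angles; "dq": joint speeds; "joint_efforts": joint torques, N m; "eef_pos": TCP position; "tcp_rot": TCP orientation; "contact_force": force on the tool from outside, world axes, zero at the start; "wrist_torque": the same for the moment, N m; "opening": opening from 0.0 (shut) to 1.0 (fully open); "finger_force": force on a finger pad.
Only numpy, scipy, OpenCV 4.12 (cv2) and the standard library are available. Lean on these libraries where they do the work, as an engineer would, in place of code of your own. Each camera call takes 0.05 s, during which the arm holds its last target. There are 200 camera calls.

## Working session

There is one attempt and no reset: what is moved stays moved. The work goes in short steps, Python scripts to look and compute and a shell command to move; the robot and the scene stay as the last step left them, time stands still between calls to the robot, and variables do not carry over. Pictures are saved under pics/ and viewed, at most 10 in all, crops included, and the job is handed in when it is done.

```bash
mkdir -p pics; ls
python3 - <<'E'
from plant import ctrl
import cv2,numpy as np
for n in("side","top"):
    im,d=ctrl.read_camera(n); np.savez(f"{n}0.npz",im=im,d=d); cv2.imwrite(f"pics/{n}0.png",im)
    i=ctrl.camera_info(n); print(n,i)
s=ctrl.get_state();print(s, ctrl.pinch_z)
E
```

```text
pics
side {'K': array([[400.40200451,   0.        , 322.72096645],
       [  0.        , 400.40200451, 199.46782981],
       [  0.        ,   0.        ,   1.        ]]), 'origin': array([-0.01529958, -0.71664524,  0.76457195]), 'orientation': array([ 0.86003695, -0.25993822,  0.13521263, -0.41771535])}
top {'K': array([[395.88300064,   0.        , 324.33370499],
       [  0.        , 395.88300064, 199.40104239],
       [  0.        ,   0.        ,   1.        ]]), 'origin': array([ 0.26425484, -0.02543208,  1.21276941]), 'orientation': array([ 0.71373266, -0.69411614,  0.06671914, -0.06585611])}
{'time': 0.1, 'qpos': array([ 1.15903870e+00,  2.87125519e-01,  1.57804556e+00, -3.24324276e-06,
        1.27862813e+00, -1.49998036e-01]), 'dq': array([ 0.00029738, -0.00284442, -0.00497355, -0.00145907,  0.00059201,
       -0.00087358]), 'joint_efforts': array([ 9.65712134e-04, -4.07294691e+01, -2.93699795e+01, -1.96923620e-04,
        3.44667656e-03, -2.51992526e-05]), 'eef_pos': array([0.1744021 , 0.65145209, 0.23004511]), 'tcp_rot': array([ 1.30505921e-01,  9.91446916e-01, -1.06047404e-03, -3.04336346e-04]), 'contact_force': array([ 0.47626044, -0.63524815,  0.37642069]), 'wrist_torque': array([ 0.01429914, -0.03721343,  0.00639171]), 'finger_force': 0.0, 'opening': 0.9983555508559963} 0.0187
```

View pics/side0.png

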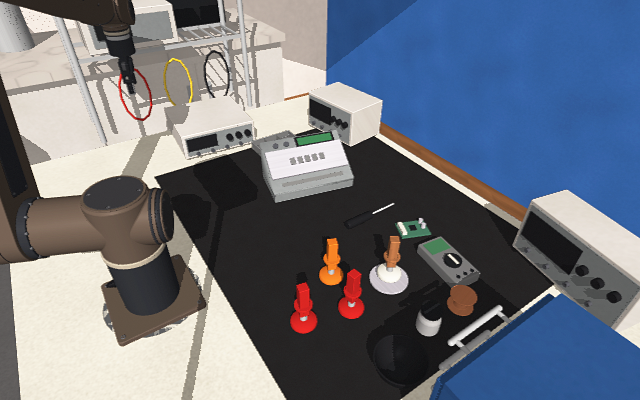

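View pics/top0.png

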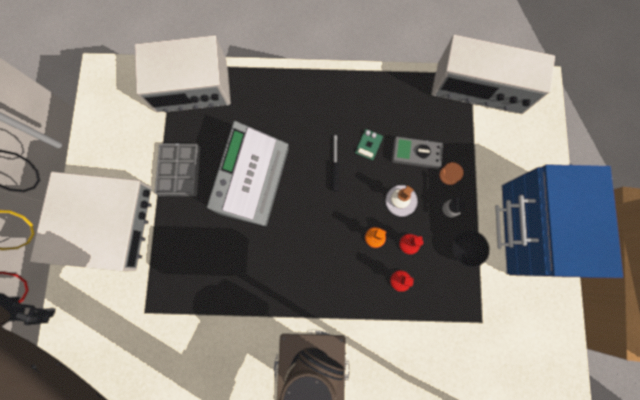

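The side view shows the tool with its white foot near (389,278) and wooden handle near (393,248), the orange and red decoys to its left, and the console near (305,165). The top view shows the tool at (402,200). The console is near (248,172), with its caps running from (255,156) to (246,188) and its low front edge facing right.

```bash
cat > h.py <<'E'
import numpy as np,cv2
from scipy.spatial.transform import Rotation as R
from plant import ctrl
def load(n,k=0):
    z=np.load(f"{n}{k}.npz"); return z['im'],z['d'],ctrl.camera_info(n)
def rays(n,uv):
    i=ctrl.camera_info(n); uv=np.atleast_2d(uv).astype(float)
    r=np.c_[uv,np.ones(len(uv))]@np.linalg.inv(i['K']).T
    return np.array(i['origin']), r@R.from_quat(i['orientation']).as_matrix().T
def cloud(n,d):
    v,u=np.mgrid[:400,:640]; o,r=rays(n,np.c_[u.ravel(),v.ravel()])
    P=o+r*d.reshape(-1,1); return P.reshape(400,640,3)
def proj(n,P):
    i=ctrl.camera_info(n); c=(np.atleast_2d(P)-i['origin'])@R.from_quat(i['orientation']).as_matrix()
    p=c@i['K'].T; return p[:,:2]/p[:,2:]
def tri(uvs):
    A=np.zeros((3,3));b=np.zeros(3)
    for n,uv in uvs:
        o,r=rays(n,uv); r=r[0]/np.linalg.norm(r[0]); M=np.eye(3)-np.outer(r,r); A+=M;b+=M@o
    return np.linalg.solve(A,b)
E
python3 - <<'E'
from h import *
for n,(x0,y0,x1,y1) in {"side":(255,125,365,205),"top":(200,115,300,230)}.items():
    im,d,i=load(n); P=cloud(n,d)
    # table check
    q=P[300,230] if n=="side" else P[120,300]; print(n,"table",q)
    c=cv2.resize(im[y0:y1,x0:x1],None,fx=5,fy=5,interpolation=cv2.INTER_CUBIC); cv2.imwrite(f"pics/{n}con.png",c)
im1,d,_=load("side");P=cloud("side",d)
a=cv2.resize(im1[225:300,360:430],None,fx=6,fy=6,interpolation=cv2.INTER_CUBIC)
im2,d2,_=load("top")
b=cv2.resize(im2[170:230,370:440],None,fx=6,fy=6,interpolation=cv2.INTER_CUBIC)
c1=cv2.resize(cv2.imread("pics/sidecon.png"),(380,276)); c2=cv2.resize(cv2.imread("pics/topcon.png"),(260,300))
can=np.zeros((600,800,3),np.uint8)
f=lambda im,x,y:can.__setitem__((slice(y,y+im.shape[0]),slice(x,x+im.shape[1])),im)
f(cv2.resize(a,(280,300)),0,0);f(cv2.resize(b,(350,300)),290,0);f(c1,0,310);f(c2,400,300)
cv2.imwrite("pics/comb.png",can)
E
```

```text
side table [ 0.14811894 -0.10780135 -0.00175451]
top table [ 7.54305554e-01  6.23180310e-02 -1.90733657e-05]
```

View pics/comb.png

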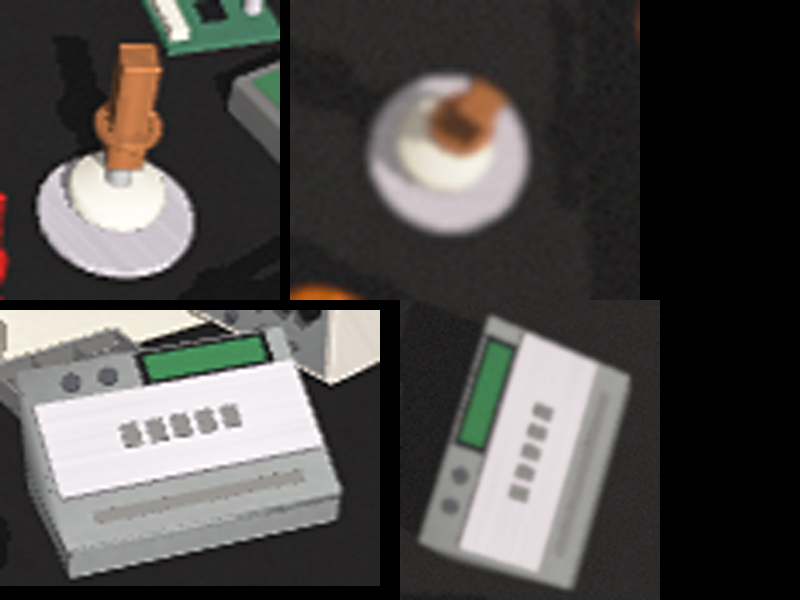

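The crop shows the tool standing off-centre on its rest, with its handle a little skewed. The five darker caps on the white plate are clear in both views.

Run:
```python
from h import *
caps={}
planes={}
for n,(x0,y0,x1,y1) in {"side":(255,130,355,190),"top":(205,120,290,225)}.items():
    im,d,_=load(n); P=cloud(n,d)
    g=cv2.cvtColor(im,cv2.COLOR_BGR2GRAY); roi=np.zeros_like(g); roi[y0:y1,x0:x1]=1
    pl=((g>195)&(roi>0)).astype(np.uint8)
    nn,lab,st,c=cv2.connectedComponentsWithStats(pl); k=1+np.argmax(st[1:,4]); pl=(lab==k).astype(np.uint8)
    cn=max(cv2.findContours(pl,0,1)[0],key=cv2.contourArea); fill=np.zeros_like(g); cv2.drawContours(fill,[cn],-1,1,-1)
    hole=(fill>0)&(pl==0)&(cv2.erode(fill,np.ones((5,5)))>0)
    # darkness-weighted centroids
    nn,lab,st,c=cv2.connectedComponentsWithStats(hole.astype(np.uint8),connectivity=4)
    cc=[(st[i,4],c[i]) for i in range(1,nn) if st[i,4]>8]; print(n,"rect",st[k] if k<nn else '',[(a,b.round(1)) for a,b in cc])
    caps[n]=[b for a,b in cc]
    m=(cv2.erode(pl,np.ones((3,3)))>0)&(d>0); Q=P[m]
    c0=np.median(Q,0); 
    for _ in range(4):
        cen=Q.mean(0); nv=np.linalg.svd(Q-cen,full_matrices=False)[2][2]; nv*=np.sign(nv[2]); r=(Q-cen)@nv; Q=Q[abs(r)<max(.004,2*r.std())]
    print(" plane cen",cen,"n",nv,"tilt",np.degrees(np.arccos(nv[2])),"rms",r.std(),"N",len(Q))
    box=cv2.minAreaRect(cn); print(" box",box)
    planes[n]=(cen,nv)
# order caps: side left->right ; top top->bottom . match by projection from plane
for n in caps:
    cen,nv=planes[n]
    o,r=rays(n,np.array(caps[n])); t=((cen-o)@nv)/(r@nv); X=o+r*t[:,None]; X=X[np.argsort(X[:,0])]; print(n,X.round(4))
for n,(x0,y0,x1,y1) in {"side":(365,225,430,300),"top":(375,170,435,225)}.items():
    im,d,_=load(n);P=cloud(n,d); hsv=cv2.cvtColor(im,cv2.COLOR_BGR2HSV).astype(int)
    roi=np.zeros(im.shape[:2],bool); roi[y0:y1,x0:x1]=1
    wood=roi&(hsv[...,1]>90)&(hsv[...,0]<20)&(hsv[...,2]>70)
    W=P[wood]; print(n,"wood",wood.sum(),"zmax",np.percentile(W[:,2],[1,50,99]))
    for a,b in ((.05,.065),(.085,.105),(.105,.122),(.12,.14)):
        w=W[(W[:,2]>a)&(W[:,2]<b)]; 
        if len(w)>2: print("  z",a,b,len(w),w.mean(0).round(4),w.min(0).round(4),w.max(0).round(4))
    disc=roi&(im.min(2)>110)
    cn=max(cv2.findContours((disc|wood).astype(np.uint8),0,1)[0],key=cv2.contourArea)
    pts=cn[:,0].astype(float); o,r=rays(n,pts); X=o+r*((.006-o[2])/r[:,2])[:,None]
    # robust circle fit
    Y=X[:,:2]
    for _ in range(6):
        A=np.c_[2*Y,np.ones(len(Y))]; s=np.linalg.lstsq(A,(Y**2).sum(1),rcond=None)[0]; rad=np.sqrt(s[2]+s[0]**2+s[1]**2)
        e=np.hypot(*(X[:,:2]-s[:2]).T)-rad; Y=X[abs(e)<max(.002,np.median(abs(e))*1.5)][:,:2]
    print("  rest",s[:2],rad,len(Y),len(X))
    warm=disc&(im[...,2].astype(int)-im[...,0]>12); F=P[warm]; print("  foot px",warm.sum(),F.mean(0),np.percentile(F,[2,98],axis=0).round(4))
```

```text
side rect  [(np.int32(32), array([321.3, 155.3])), (np.int32(40), array([314.1, 156.6])), (np.int32(39), array([306.9, 158.1])), (np.int32(36), array([299.9, 159.4])), (np.int32(40), array([292.4, 160.8]))]
 plane cen [0.54796109 0.19361721 0.09317708] n [-0.11686464 -0.51495595  0.84921318] tilt 31.87380687935749 rms 0.0018456017373012575 N 1367
 box ((306.1346435546875, 158.173095703125), (27.848491668701172, 79.03480529785156), 78.69007110595703)
top rect [251 154   8   8  48] [(np.int32(48), array([254.5, 157.6])), (np.int32(46), array([252.3, 165.2])), (np.int32(44), array([249.7, 172.9])), (np.int32(46), array([247.5, 180.9])), (np.int32(50), array([245.3, 188.6]))]
 plane cen [0.54463755 0.19536886 0.09594673] n [-0.11647039 -0.52144829  0.84529659] tilt 32.296272974070874 rms 0.0017578649449532632 N 1798
 box ((249.99732971191406, 173.3837890625), (30.95253562927246, 85.43193817138672), 17.10272979736328)
side [[0.5062 0.204  0.0937]
 [0.5299 0.1985 0.0937]
 [0.5524 0.1934 0.0937]
 [0.5761 0.1881 0.0937]
 [0.5998 0.1826 0.0936]]
top [[0.5018 0.2049 0.0959]
 [0.5248 0.1999 0.0
[... 489 characters left out ...]
202] [ 0.5199 -0.2461  0.1334]
  rest [ 0.5258713 -0.2420639] 0.07345471559558 95 153
  foot px 229 [ 0.52441399 -0.24216426  0.02812491] [[ 0.4749 -0.2873  0.0054]
 [ 0.6532 -0.1438  0.0459]]
top wood 150 zmax [0.00070036 0.10936101 0.13573107]
  z 0.085 0.105 16 [ 0.4941 -0.2512  0.0932] [ 0.4878 -0.2592  0.0857] [ 0.5094 -0.2429  0.1037]
  z 0.105 0.122 14 [ 0.4949 -0.2487  0.1146] [ 0.4873 -0.2584  0.105 ] [ 0.5077 -0.2421  0.1219]
  z 0.12 0.14 68 [ 0.5004 -0.2551  0.1304] [ 0.4877 -0.2683  0.1202] [ 0.5151 -0.2429  0.1361]
  rest [ 0.49756685 -0.26252346] 0.04824670745758151 66 89
  foot px 221 [ 0.49499153 -0.25180636  0.03513535] [[ 0.4732 -0.2928  0.0048]
 [ 0.5362 -0.2285  0.11  ]]
```

```bash
python3 - <<'E'
from h import *
for n,(x0,y0,x1,y1) in {"side":(362,225,430,300),"top":(375,170,435,225)}.items():
    im,d,_=load(n);P=cloud(n,d); hsv=cv2.cvtColor(im,cv2.COLOR_BGR2HSV).astype(int)
    roi=np.zeros(im.shape[:2],bool); roi[y0:y1,x0:x1]=1
    # disc outline incl. everything bright, ray onto z=.006
    m=(roi&(im.min(2)>100)).astype(np.uint8); k,lab,st,_=cv2.connectedComponentsWithStats(m); m=(lab==1+np.argmax(st[1:,4])).astype(np.uint8)
    pts=np.concatenate([c[:,0] for c in cv2.findContours(m,0,1)[0]]).astype(float)
    hull=cv2.convexHull(pts.astype(np.float32))[:,0]
    pts=np.array([p for p in pts if abs(cv2.pointPolygonTest(hull.reshape(-1,1,2),tuple(map(float,p)),True))<1.2])
    o,r=rays(n,pts); X=(o+r*((.006-o[2])/r[:,2])[:,None])[:,:2]; Y=X
    for _ in range(6):
        s=np.linalg.lstsq(np.c_[2*Y,np.ones(len(Y))],(Y**2).sum(1),rcond=None)[0]; rad=np.sqrt(s[2]+s[0]**2+s[1]**2)
        e=np.hypot(*(X-s[:2]).T)-rad; Y=X[abs(e)<.003]
    print(n,"rest",s[:2].round(4),rad,len(Y),len(X))
    wood=roi&(hsv[...,1]>90)&(hsv[...,0]<20)&(hsv[...,2]>70)
    # handle top face: bright/depth z>.125
    top=wood&(P[...,2]>.124)&(P[...,2]<.14); 
    print(" top px centroid",np.argwhere(top).mean(0)[::-1],"z99",np.percentile(P[wood][:,2],97))
    # handle side face points: normals via depth, z .082-.122
    S=P[wood&(P[...,2]>.082)&(P[...,2]<.12)]
    if n=="side":
        from scipy.optimize import least_squares
        XY=S[:,:2]; XY=XY[np.hypot(*(XY-np.median(XY,0)).T)<.025]
        # signed distance to square boundary
        def f(p):
            c,sn=np.cos(p[2]),np.sin(p[2]); q=(XY-p[:2])@np.array([[c,-sn],[sn,c]]); return np.abs(q).max(1)-.011
        best=min((least_squares(f,[*(XY.mean(0)+[.003,.008]),a],loss='soft_l1',f_scale=.001) for a in np.radians([0,20,40,60,80])),key=lambda z:z.cost)
        print(" square",best.x[:2].round(4),np.degrees(best.x[2])%90,best.cost,len(XY))
    ed=cv2.findContours(wood.astype(np.uint8),0,1)[0]; c=max(ed,key=cv2.contourArea); 
    cv2.imwrite(f"pics/{n}w.png",cv2.resize(im[y0-5:y1,x0:x1],None,fx=8,fy=8,interpolation=cv2.INTER_NEAREST))
E
python3 - <<'E'
import cv2,numpy as np
a=cv2.imread('pics/sidew.png')[:400];b=cv2.imread('pics/topw.png')[:,:]
a=a[:,100:400];h=max(a.shape[0],b.shape[0]);o=np.zeros((h,a.shape[1]+b.shape[1],3),np.uint8);o[:a.shape[0],:a.shape[1]]=a;o[:b.shape[0],a.shape[1]:]=b;print(o.shape)
cv2.imwrite('pics/w.png',o)
E
```

```text
side rest [ 0.4994 -0.2664] 0.04803198599126774 90 90
 top px centroid [394.27272727 239.66233766] z99 0.13118458760103133
 square [ 0.5055 -0.2582] 54.29534270379321 5.39662641528411e-05 123
top rest [ 0.497  -0.2628] 0.04820102130847162 80 82
 top px centroid [407.43548387 190.64516129] z99 0.13537123177759394
(480, 780, 3)
```

View pics/w.png

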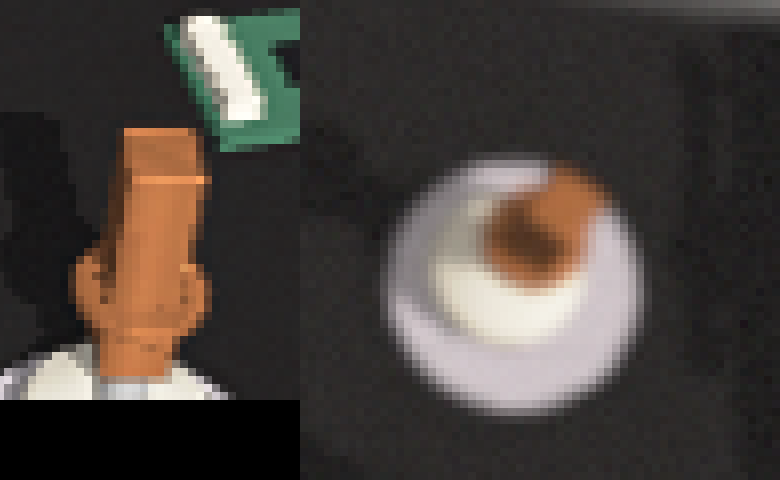

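The left crop shows the handle's top face with corners at (117,178), (210,180), (197,130) and (124,130). In the right crop (top view) the handle's end is near (578,190).

Run:
```python
from h import *
c=np.array([[117,178],[210,180],[199,130],[124,130]])/8+[374.5,220]-.5
o,r=rays("side",c)
X=o+r*((.131-o[2])/r[:,2])[:,None]; print(X.round(4),"cen",X.mean(0).round(4))
for i in range(4):
    e=X[(i+1)%4]-X[i]; print(np.hypot(*e[:2]),np.degrees(np.arctan2(e[1],e[0])))
cs=proj("side",X.mean(0))[0]
t=np.array([278,190])/8+[375,165]-.5
print("tri top",tri([("side",cs),("top",t)]))
o,r=rays("top",t[None]);print(o+r*((.131-o[2])/r[:,2])[:,None])
# foot outline: warm-white blob silhouettes; ray to foot rim plane z=.012
for n,(x0,y0,x1,y1) in {"side":(362,225,430,300),"top":(375,170,435,225)}.items():
    im,d,_=load(n); b,g,rr=[im[...,k].astype(int) for k in range(3)]
    f=((rr-b>4)&(im.min(2)>150)); q=np.argwhere(f[y0:y1,x0:x1])[:,::-1]+[x0,y0]
    print(n,"foot extents",q.min(0),q.max(0),len(q))
```

```text
[[ 0.4866 -0.2596  0.131 ]
 [ 0.5083 -0.2747  0.131 ]
 [ 0.5199 -0.2575  0.131 ]
 [ 0.5017 -0.2456  0.131 ]] cen [ 0.5041 -0.2594  0.131 ]
0.02645339350440171 -34.91522259796983
0.020734089984507 55.98529526512987
0.021806558554452026 146.87839582069867
0.020511593803445614 -137.106781468327
tri top [ 0.50664649 -0.25957506  0.1304777 ]
[[ 0.50825735 -0.26059876  0.131     ]]
side foot extents [378 225] [406 282] 369
top foot extents [387 186] [416 215] 425
```

```bash
cat >> h.py <<'E'
def down(yaw): # tool down, y axis at yaw deg
    a=np.radians(yaw); y=np.array([np.cos(a),np.sin(a),0]); z=np.array([0,0,-1.]); return R.from_matrix(np.c_[np.cross(y,z),y,z])
def go(p,Rt,p0=None,R0=None):
    s=ctrl.get_state(); p0=s['eef_pos'] if p0 is None else p0; R0=R.from_quat(s['tcp_rot']) if R0 is None else R0
    t=R0.inv().apply(np.array(p)-p0)*100; w=(R0.inv()*Rt).as_rotvec(); print("cm",t.round(2),"rot",w.round(3),"|w|deg",np.degrees(np.linalg.norm(w)).round(1))
def st():
    s=ctrl.get_state(); print({k:np.round(s[k],4) for k in('time','eef_pos','tcp_rot','qpos','contact_force','opening','finger_force')})
E
python3 -c "
from h import *
st(); w=[.50,.28,.30]; go(w,down(20)); go([.505,-.26,.25],down(-35),w,down(20))"
```

```text
{'time': np.float64(0.1), 'eef_pos': array([0.1744, 0.6515, 0.23  ]), 'tcp_rot': array([ 1.305e-01,  9.914e-01, -1.100e-03, -3.000e-04]), 'qpos': array([ 1.159 ,  0.2871,  1.578 , -0.    ,  1.2786, -0.15  ]), 'contact_force': array([ 0.4763, -0.6352,  0.3764]), 'opening': np.float64(0.9984), 'finger_force': np.float64(0.0)}
cm [-41.06 -27.47  -6.95] rot [-0.002  0.001  0.96 ] |w|deg 55.0
cm [-50.91 -18.     5.  ] rot [0.   0.   0.96] |w|deg 55.0
```

```bash
python3 -m crank '[[-4.1,-2.7,-2,0,0,0.1],[-8.2,-5.5,-4,0,0,0.2],[-12.3,-8.2,-6,0,0,0.3],[-16.4,-11,-7,0,0,0.4],[-20.5,-13.7,-7,0,0,0.5],[-24.6,-16.5,-7,0,0,0.6],[-28.7,-19.2,-7,0,0,0.7],[-32.8,-22,-7,0,0,0.8],[-37,-24.7,-7,0,0,0.9],[-41,-27.5,-7,0,0,0.96]]' 1 && python3 -c "
from h import *
st(); go([.505,-.26,.25],down(-35))"
```

```text
time: 1.1
eef_pos: [0.4964, 0.2831, 0.3009]
tcp_rot: [0.575, 0.818, -0.0, -0.0]
contact_force: [0.5, 1.3, -0.8]
opening: 1.001
finger_force: 0.0
{'time': np.float64(1.1), 'eef_pos': array([0.4964, 0.2831, 0.3009]), 'tcp_rot': array([ 5.749e-01,  8.182e-01, -2.000e-04, -2.000e-04]), 'qpos': array([ 3.4070e-01,  1.2200e-02,  1.7571e+00,  1.0000e-04,  1.3728e+00,
       -5.1000e-03]), 'contact_force': array([ 0.461 ,  1.2984, -0.7727]), 'opening': np.float64(1.0015), 'finger_force': np.float64(0.0)}
cm [-51.38 -17.6    5.09] rot [-0.     0.     0.957] |w|deg 54.8
```

```bash
python3 -m crank '[[-5,-1.7,0.5,0,0,0.1],[-10,-3.4,1,0,0,0.2],[-15,-5.1,1.5,0,0,0.3],[-20,-6.8,2,0,0,0.4],[-25,-8.5,2.5,0,0,0.5],[-30,-10.2,3,0,0,0.6],[-35,-12,3.5,0,0,0.7],[-40,-13.7,4,0,0,0.8],[-45,-15.4,4.5,0,0,0.88],[-50,-17.1,5,0,0,0.957]]' && python3 -m crank '[[-1.3,-0.45,0,0,0,0],[-1.3,-0.45,0,0,0,0]]'
python3 - <<'E'
from h import *
st(); go([.505,-.26,.082],down(-35))
im,d=ctrl.read_camera("side"); np.savez("side1.npz",im=im,d=d); cv2.imwrite("pics/s1.png",cv2.resize(im[150:320,300:500],(800,600)))
E
```

```text
time: 2.1
eef_pos: [0.5046, -0.2147, 0.2537]
tcp_rot: [0.887, 0.461, -0.0, -0.0]
contact_force: [-0.1, 0.6, 0.6]
opening: 1.005
finger_force: 0.0
time: 2.3
eef_pos: [0.4929, -0.2221, 0.2533]
tcp_rot: [0.887, 0.462, -0.001, -0.001]
contact_force: [0.2, 0.1, -0.6]
opening: 0.998
finger_force: 0.0
{'time': np.float64(2.3), 'eef_pos': array([ 0.4929, -0.2221,  0.2533]), 'tcp_rot': array([ 8.871e-01,  4.617e-01, -5.000e-04, -1.100e-03]), 'qpos': array([-6.1110e-01, -2.7000e-02,  1.8826e+00,  1.0000e-04,  1.2885e+00,
       -1.0000e-04]), 'contact_force': array([ 0.2225,  0.1266, -0.6273]), 'opening': np.float64(0.9984), 'finger_force': np.float64(0.0)}
cm [-2.41  3.21 17.12] rot [-0.002 -0.    -0.   ] |w|deg 0.1
```

View pics/s1.png

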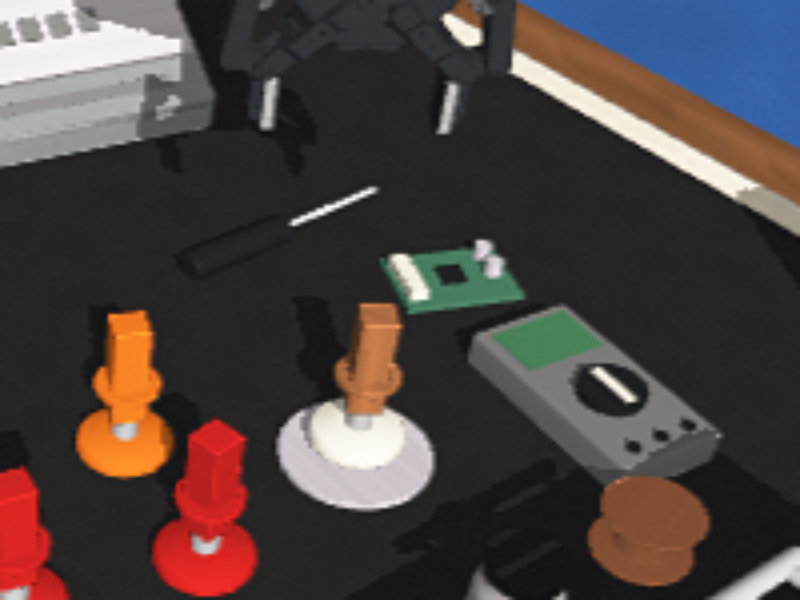

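The tool is undisturbed and the open fingertips show at full-image (367,187) and (411,187), so I can check the calibration against them.

```bash
python3 -c "
from h import *
s=ctrl.get_state();p=s['eef_pos'];Rm=R.from_quat(s['tcp_rot']).as_matrix()
for sg in(1,-1): print(proj('side',p+Rm[:,1]*sg*.0425-Rm[:,2]*.013), proj('side',p+Rm[:,1]*sg*.0485-Rm[:,2]*.013))
"; python3 -m crank '[[-0.8,1.1,3,0,0,0],[-1.6,2.2,6,0,0,0],[-2.4,3.2,9,0,0,0],[-2.4,3.2,9,0,0,0],[-2.4,3.2,9,0,0,0]]'
python3 - <<'E'
from h import *
st(); go([.505,-.26,.082],down(-35))
im,d=ctrl.read_camera("side"); im2,d2=ctrl.read_camera("top"); np.savez("top1.npz",im=im2,d=d2)
cv2.imwrite("pics/s2.png",np.hstack([cv2.resize(im[205:305,340:440],(400,400)),cv2.resize(im2[150:230,360:440],(400,400),interpolation=cv2.INTER_CUBIC)]))
E
```

```text
[[406.25945053 184.43643686]] [[409.06579732 184.49883876]]
[[366.50853227 183.55253584]] [[363.70298464 183.49015172]]
time: 2.85
eef_pos: [0.507, -0.2572, 0.1643]
tcp_rot: [0.886, 0.464, -0.0, -0.001]
contact_force: [-0.1, 0.1, -0.4]
opening: 1.003
finger_force: 0.0
{'time': np.float64(2.85), 'eef_pos': array([ 0.507 , -0.2572,  0.1643]), 'tcp_rot': array([ 8.859e-01,  4.638e-01, -0.000e+00, -6.000e-04]), 'qpos': array([-6.4810e-01,  1.1910e-01,  1.8996e+00,  6.0000e-04,  1.1240e+00,
       -4.2200e-02]), 'contact_force': array([-0.0592,  0.1025, -0.4085]), 'opening': np.float64(1.0026), 'finger_force': np.float64(0.0)}
cm [-0.35  0.01  8.23] rot [-0.001 -0.001  0.005] |w|deg 0.3
```

View pics/s2.png

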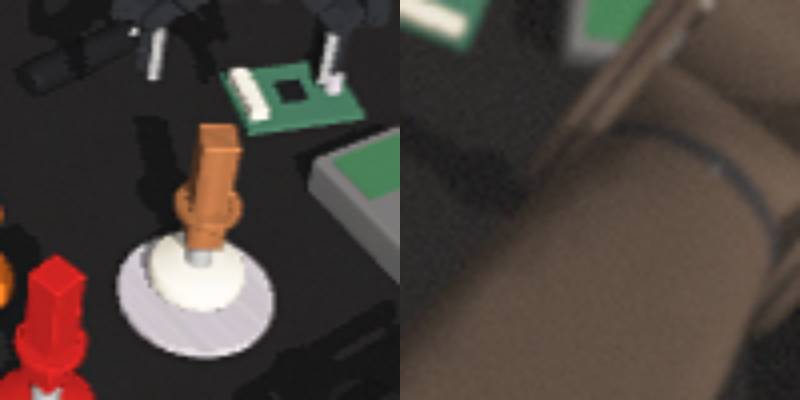

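Fingertips at full (378,224) and (422,227), nearly symmetric about the handle at (394,237) once I allow for perspective. The arm blocks the top view. I'll descend and grip.

```bash
python3 -m crank '[[-0.3,0,2,0,0,0],[-0.3,0,4,0,0,0],[-0.3,0,6,0,0,0],[-0.3,0,7.5,0,0,0],[-0.3,0,8.2,0,0,0],[-0.3,0,8.2,0,0,0],[-0.3,0,8.2,0,0,0]]' && python3 -m crank '[[0,0,0,0,0,0],[0,0,0,0,0,0],[0,0,0,0,0,0],[0,0,0,0,0,0],[0,0,0,0,0,0],[0,0,0,0,0,0],[0,0,0,0,0,0],[0,0,0,0,0,0],[0,0,0,0,0,0],[0,0,0,0,0,0]]' 0 80 && python3 -c "
from h import *
st()"
```

```text
time: 3.65
eef_pos: [0.5057, -0.2617, 0.0834]
tcp_rot: [0.886, 0.463, 0.0, 0.001]
contact_force: [0.9, -0.1, 0.6]
opening: 1.004
finger_force: 0.0
time: 4.65
eef_pos: [0.5051, -0.2614, 0.0825]
tcp_rot: [0.886, 0.463, 0.0, 0.0]
contact_force: [-0.1, -0.4, 2.3]
opening: 0.248
finger_force: 77.8
{'time': np.float64(4.65), 'eef_pos': array([ 0.5051, -0.2614,  0.0825]), 'tcp_rot': array([8.863e-01, 4.631e-01, 0.000e+00, 1.000e-04]), 'qpos': array([-6.560e-01,  2.251e-01,  1.946e+00, -1.000e-04,  9.703e-01,
       -4.800e-02]), 'contact_force': array([-0.0972, -0.4423,  2.2548]), 'opening': np.float64(0.2482), 'finger_force': np.float64(77.8287)}
```

Gripped square: opening 0.248, which is about 21 mm. Next I lift and plan the approach to the deck.

```bash
cat >> h.py <<'E'
u=np.array([.9752,-.2215,0]); t32=np.radians(32)
n=np.array([-.2215*np.sin(t32),-.9752*np.sin(t32),np.cos(t32)])
C=np.array([.5505,.194,.095]); L=.0765
RD=R.from_matrix(np.c_[np.cross(u,-n),u,-n])  # y along stroke
def deck(): # foot in deck-ish coords: along u, up slope, height over nominal plate
    s=ctrl.get_state(); Rm=R.from_quat(s['tcp_rot']).as_matrix(); f=s['eef_pos']+L*Rm[:,2]-C
    up=np.cross(u,n); up=up if up[2]>0 else -up
    F=s['contact_force']; print("t",s['time'].round(2),"u,up,h mm",(1000*np.array([f@u,f@up,f@n])).round(1),"Fn,Fu,Fup",np.round([F@n,F@u,F@up],1),"ang",np.degrees(np.arccos(-Rm[:,2]@n)).round(1),"open",s['opening'].round(3))
E
python3 -m crank '[[0,0,-3,0,0,0],[0,0,-7,0,0,0],[0,0,-11,0,0,0],[0,0,-15,0,0,0],[0,0,-19,0,0,0],[0,0,-19,0,0,0]]' && python3 -c "
from h import *
st(); go(C+.084*u+(.05+L)*n,RD);print(C+.084*u+(.05+L)*n, RD.as_matrix().round(2))"
```

```text
time: 5.25
eef_pos: [0.5074, -0.2631, 0.2792]
tcp_rot: [0.886, 0.463, 0.003, 0.006]
contact_force: [0.5, -0.4, -0.7]
opening: 0.247
finger_force: 78.9
{'time': np.float64(5.25), 'eef_pos': array([ 0.5074, -0.2631,  0.2792]), 'tcp_rot': array([0.8863, 0.4631, 0.0027, 0.0058]), 'qpos': array([-6.5580e-01,  1.7700e-02,  1.7906e+00,  1.0000e-04,  1.3205e+00,
       -4.8000e-02]), 'contact_force': array([ 0.4673, -0.445 , -0.6648]), 'opening': np.float64(0.2465), 'finger_force': np.float64(78.8889)}
cm [ 36.92 -12.37   7.52] rot [ 0.12   0.555 -0.371] |w|deg 38.8
[0.61756859 0.11002168 0.20227808] [[ 0.19  0.98  0.12]
 [ 0.83 -0.22  0.52]
 [ 0.53  0.   -0.85]]
```

```bash
python3 -m crank '[[3,-1,0,0,0,0],[7,-2.4,0,0.01,0.05,-0.03],[11,-3.7,0,0.03,0.13,-0.09],[15,-5,0,0.05,0.21,-0.14],[19,-6.4,0.5,0.06,0.29,-0.2],[23,-7.7,1.5,0.08,0.37,-0.25],[27,-9,2.5,0.1,0.45,-0.3],[31,-10.4,4,0.11,0.51,-0.35],[34,-11.4,5.5,0.12,0.555,-0.37],[36,-12,6.5,0.12,0.555,-0.37]]' && python3 -m crank '[[0,0,0,0,0,0],[0,0,0,0,0,0],[0,0,0,0,0,0]]'
python3 - <<'E'
from h import *
st(); deck(); go(C+.084*u+(.03+L)*n,RD)
im,d=ctrl.read_camera("side"); im2,d2=ctrl.read_camera("top"); np.savez("side2.npz",im=im,d=d); np.savez("top2.npz",im=im2,d=d2)
cv2.imwrite("pics/s3.png",np.hstack([cv2.resize(im[80:220,220:400],(450,350)),cv2.resize(im2[90:240,190:340],(350,350),interpolation=cv2.INTER_CUBIC)]))
E
```

```text
time: 6.25
eef_pos: [0.6102, 0.1042, 0.2023]
tcp_rot: [0.752, 0.597, 0.212, -0.181]
contact_force: [-0.0, -0.4, -2.1]
opening: 0.249
finger_force: 78.6
time: 6.55
eef_pos: [0.6121, 0.1019, 0.2071]
tcp_rot: [0.752, 0.597, 0.214, -0.178]
contact_force: [0.5, -0.3, -1.6]
opening: 0.25
finger_force: 78.5
{'time': np.float64(6.55), 'eef_pos': array([0.6121, 0.1019, 0.2071]), 'tcp_rot': array([ 0.7522,  0.5973,  0.2139, -0.1778]), 'qpos': array([-0.2219,  0.1509,  1.8559,  0.6068,  1.214 , -0.2341]), 'contact_force': array([ 0.4586, -0.2538, -1.564 ]), 'opening': np.float64(0.2496), 'finger_force': np.float64(78.4545)}Traceback (most recent call last):
  File "<stdin>", line 2, in <module>
  File "h.py", line 35, in deck
    F=s['contact_force']; print("t",s['time'].round(2),"u,up,h mm",(1000*np.array([f@u,f@up,f@n])).round(1),"Fn,Fu,Fup",np.round([F@n,F@u,F@up],1),"ang",np.degrees(np.arccos(-Rm[:,2]@n)).round(1),"open",s['opening'].round(3))
                                    ^^^^^^^^^^^^^^^
AttributeError: 'float' object has no attribute 'round'
```

```bash
sed -i "s/s\['time'\].round(2)/round(float(s['time']),2)/; s/s\['opening'\].round(3)/round(float(s['opening']),3)/" h.py
python3 - <<'E'
from h import *
deck(); go(C+.084*u+(.03+L)*n,RD)
im,d=ctrl.read_camera("side"); im2,d2=ctrl.read_camera("top"); np.savez("side2.npz",im=im,d=d); np.savez("top2.npz",im=im2,d=d2)
cv2.imwrite("pics/s3.png",np.hstack([cv2.resize(im[80:220,220:400],(450,350)),cv2.resize(im2[90:240,190:340],(350,350),interpolation=cv2.INTER_CUBIC)]))
E
```

```text
t 6.55 u,up,h mm [79.8 -4.8 58.9] Fn,Fu,Fup [-1.2  0.5 -1. ] ang 0.5 open 0.25
cm [0.51 0.37 2.89] rot [-0.009 -0.005 -0.008] |w|deg 0.8
```

View pics/s3.png

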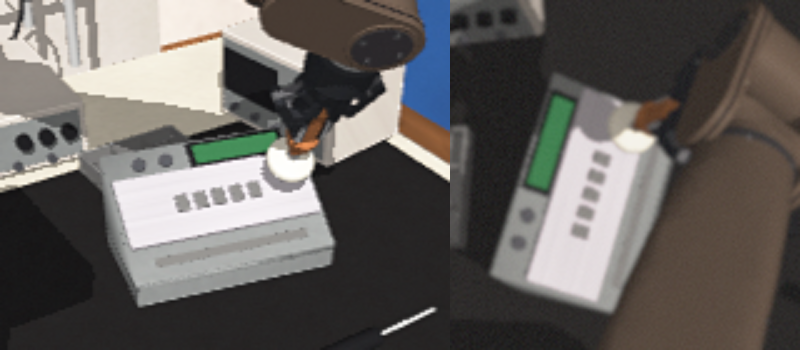

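The tool is square and hovers past the far end of the row; in the side crop the foot is at (290,160) with the caps at (182–255, 188–202). I'll lower it in steps until I feel contact.

```bash
python3 -m crank '[[0.2,0.2,1.5,-0.009,-0.005,-0.008],[0.5,0.4,3,-0.009,-0.005,-0.008],[0.5,0.4,4,-0.009,-0.005,-0.008],[0.5,0.4,4.8,-0.009,-0.005,-0.008],[0.5,0.4,4.8,-0.009,-0.005,-0.008],[0.5,0.4,4.8,-0.009,-0.005,-0.008]]' >/dev/null
python3 - <<'E'
from h import *
deck()
s=ctrl.get_state(); Rm=R.from_quat(s['tcp_rot']).as_matrix()
fm=s['eef_pos']+(L-.012)*Rm[:,2]
for nme in("side","top"):
    im,d=ctrl.read_camera(nme); a=im.astype(int); p=proj(nme,fm)[0]; x,y=p.astype(int)
    r=slice(y-22,y+22),slice(x-22,x+22); f=(a[r][...,2]-a[r][...,0]>8)&(a[r].min(2)>120)
    k,lab,stt,c=cv2.connectedComponentsWithStats(f.astype(np.uint8)); j=1+np.argmax(stt[1:,4]); print(nme,"proj",p.round(1),"blob",c[j]+[x-22,y-22],stt[j])
E
```

```text
t 7.25 u,up,h mm [83.7  0.8 10.5] Fn,Fu,Fup [-1.4 -1.3 -1.3] ang nan open 0.241
side proj [332.5 149.5] blob [330.296875 150.21875 ] [14 14 19 18 64]
top proj [260.9 144.5] blob [257.50561798 145.8576779 ] [ 11  12  21  23 267]h.py:35: RuntimeWarning: invalid value encountered in arccos
  F=s['contact_force']; print("t",round(float(s['time']),2),"u,up,h mm",(1000*np.array([f@u,f@up,f@n])).round(1),"Fn,Fu,Fup",np.round([F@n,F@u,F@up],1),"ang",np.degrees(np.arccos(-Rm[:,2]@n)).round(1),"open",round(float(s['opening']),3))
```

```bash
for k in 1; do python3 -m crank '[[0,0,0.15,0,0,0],[0,0,0.3,0,0,0],[0,0,0.45,0,0,0],[0,0,0.5,0,0,0],[0,0,0.5,0,0,0]]' >/dev/null; python3 -c "
from h import *
deck()"; done; python3 -m crank '[[0,0,0.1,0,0,0],[0,0,0.2,0,0,0],[0,0,0.2,0,0,0]]' >/dev/null; python3 -c "
from h import *
deck()"
```

```text
t 7.85 u,up,h mm [83.7  0.8  5.5] Fn,Fu,Fup [-2.6  0.3 -0.2] ang nan open 0.251
t 8.15 u,up,h mm [83.7  0.8  3.4] Fn,Fu,Fup [-0.3  0.5 -0.7] ang nan open 0.247h.py:35: RuntimeWarning: invalid value encountered in arccos
  F=s['contact_force']; print("t",round(float(s['time']),2),"u,up,h mm",(1000*np.array([f@u,f@up,f@n])).round(1),"Fn,Fu,Fup",np.round([F@n,F@u,F@up],1),"ang",np.degrees(np.arccos(-Rm[:,2]@n)).round(1),"open",round(float(s['opening']),3))
h.py:35: RuntimeWarning: invalid value encountered in arccos
  F=s['contact_force']; print("t",round(float(s['time']),2),"u,up,h mm",(1000*np.array([f@u,f@up,f@n])).round(1),"Fn,Fu,Fup",np.round([F@n,F@u,F@up],1),"ang",np.degrees(np.arccos(-Rm[:,2]@n)).round(1),"open",round(float(s['opening']),3))
```

```bash
sed -i 's/np.arccos(-Rm/np.arccos(-.9999*Rm/' h.py
D='from h import *
deck()'
python3 -m crank '[[0,0,0.1,0,0,0],[0,0,0.1,0,0,0]]' >/dev/null; python3 -c "$D"
python3 -m crank '[[0,0,0.1,0,0,0],[0,0,0.1,0,0,0]]' >/dev/null; python3 -c "$D"
```

```text
t 8.35 u,up,h mm [83.8  0.8  2.5] Fn,Fu,Fup [-2.2 -0.  -0.8] ang 0.8 open 0.247
t 8.55 u,up,h mm [83.7  0.8  1.5] Fn,Fu,Fup [-1.4  0.3 -1.2] ang 0.8 open 0.246
```

```bash
D='from h import *
deck()'
python3 -m crank '[[0,0,0.1,0,0,0],[0,0,0.1,0,0,0]]' >/dev/null; python3 -c "$D"
```

```text
t 8.75 u,up,h mm [83.7  0.8  0.5] Fn,Fu,Fup [-2.1  0.2 -0.6] ang 0.8 open 0.247
```

```bash
D='from h import *
deck()'
python3 -m crank '[[0,0,0.1,0,0,0],[0,0,0.1,0,0,0]]' >/dev/null; python3 -c "$D"
```

```text
t 8.95 u,up,h mm [83.7  0.8 -0.5] Fn,Fu,Fup [-1.6 -0.2 -0.4] ang 0.8 open 0.247
```

```bash
D='from h import *
deck()'
python3 -m crank '[[0,0,0.1,0,0,0],[0,0,0.1,0,0,0]]' >/dev/null; python3 -c "$D"
```

```text
t 9.15 u,up,h mm [84.1  1.  -0.7] Fn,Fu,Fup [ 3.7 -1.5 -1.8] ang 0.8 open 0.244
```

```bash
D='from h import *
deck()'
python3 -m crank '[[0,0,0.05,0,0,0],[0,0,0.05,0,0,0]]' >/dev/null; python3 -c "$D"
```

```text
t 9.35 u,up,h mm [84.1  1.  -0.8] Fn,Fu,Fup [ 6.  -2.8 -1.2] ang 0.8 open 0.25
```

Contact is at h ≈ −0.6 mm, with a stiffness of about 6 N/mm. I'll press a little more and start the stroke.

```bash
D='from h import *
deck()'
python3 -m crank '[[0,-0.1,0.05,0,0,0],[0,-0.3,0.06,0,0,0],[0,-0.5,0.06,0,0,0],[0,-0.7,0.06,0,0,0],[0,-0.9,0.06,0,0,0],[0,-1.1,0.06,0,0,0]]' >/dev/null; python3 -c "$D"
```

```text
t 9.95 u,up,h mm [75.7  1.7 -0.8] Fn,Fu,Fup [ 6.2  3.7 -1.1] ang 0.8 open 0.244
```

```bash
D='from h import *
deck()'
python3 -m crank '[[0,-0.2,0.03,0,0,0],[0,-0.4,0.06,0,0,0],[0,-0.6,0.06,0,0,0],[0,-0.8,0.06,0,0,0],[0,-1,0.06,0,0,0],[0,-1.2,0.06,0,0,0]]' >/dev/null; python3 -c "$D"
```

```text
t 10.55 u,up,h mm [64.   2.1 -0.8] Fn,Fu,Fup [ 7.6  2.6 -1.2] ang 0.9 open 0.249
```

```bash
D='from h import *
deck()'
python3 -m crank '[[-0.02,-0.2,0.03,0,0,0],[-0.03,-0.4,0.05,0,0,0],[-0.05,-0.6,0.05,0,0,0],[-0.07,-0.8,0.05,0,0,0],[-0.09,-1,0.05,0,0,0],[-0.1,-1.2,0.05,0,0,0],[-0.12,-1.4,0.05,0,0,0],[-0.14,-1.6,0.05,0,0,0]]' >/dev/null; python3 -c "$D"
```

```text
t 11.35 u,up,h mm [49.2  1.  -0.8] Fn,Fu,Fup [ 7.6  4.5 -0.4] ang 0.9 open 0.248
```

```bash
D='from h import *
deck()'
python3 -m crank '[[-0.02,-0.2,0,0,0,0],[-0.03,-0.4,0.03,0,0,0],[-0.05,-0.6,0.03,0,0,0],[-0.07,-0.8,0.03,0,0,0],[-0.09,-1,0.03,0,0,0],[-0.1,-1.2,0.03,0,0,0],[-0.12,-1.4,0.03,0,0,0],[-0.14,-1.6,0.03,0,0,0]]' >/dev/null; python3 -c "$D"
```

```text
t 12.15 u,up,h mm [33.1 -0.3 -0.9] Fn,Fu,Fup [11.2  4.  -1.2] ang 0.9 open 0.25
```

```bash
D='from h import *
deck()'
python3 -m crank '[[0,-0.2,0,0,0,0],[-0.02,-0.4,0,0,0,0],[-0.03,-0.6,0,0,0,0],[-0.04,-0.8,0,0,0,0],[-0.05,-1,0,0,0,0],[-0.06,-1.2,0.01,0,0,0],[-0.07,-1.4,0.02,0,0,0],[-0.08,-1.6,0.02,0,0,0]]' >/dev/null; python3 -c "$D"
```

```text
t 12.95 u,up,h mm [17.5 -1.  -0.9] Fn,Fu,Fup [11.9  4.4 -0.7] ang 0.9 open 0.245
```

```bash
D='from h import *
deck()'
python3 -m crank '[[0,-0.2,0,0,0,0],[-0.01,-0.4,0,0,0,0],[-0.02,-0.6,0,0,0,0],[-0.03,-0.8,0,0,0,0],[-0.04,-1,0,0,0,0],[-0.05,-1.2,0.01,0,0,0],[-0.06,-1.4,0.02,0,0,0],[-0.07,-1.6,0.02,0,0,0]]' >/dev/null; python3 -c "$D"
```

```text
t 13.75 u,up,h mm [ 2.5 -1.7 -0.8] Fn,Fu,Fup [10.7  5.7 -0.6] ang 1.0 open 0.243
```

```bash
D='from h import *
deck()'
python3 -m crank '[[0,-0.2,0,0,0,0],[0.01,-0.4,0,0,0,0],[0.02,-0.6,0,0,0,0],[0.03,-0.8,0,0,0,0],[0.04,-1,0,0,0,0],[0.05,-1.2,0.01,0,0,0],[0.06,-1.4,0.02,0,0,0],[0.07,-1.6,0.02,0,0,0]]' >/dev/null; python3 -c "$D"
```

```text
t 14.55 u,up,h mm [-13.7  -1.   -0.8] Fn,Fu,Fup [12.4  4.6 -2.1] ang 1.0 open 0.246
```

```bash
D='from h import *
deck()'
python3 -m crank '[[0,-0.2,0,0,0,0],[0,-0.4,0,0,0,0],[0.01,-0.6,0,0,0,0],[0.01,-0.8,0,0,0,0],[0.01,-1,0,0,0,0],[0.01,-1.2,0.01,0,0,0],[0.02,-1.4,0.02,0,0,0],[0.02,-1.6,0.02,0,0,0]]' >/dev/null; python3 -c "$D"
```

```text
t 15.35 u,up,h mm [-29.3  -0.6  -0.8] Fn,Fu,Fup [12.3  4.9 -1.6] ang 1.0 open 0.253
```

```bash
D='from h import *
deck()'
python3 -m crank '[[0,-0.2,0,0,0,0],[0,-0.4,0,0,0,0],[0.01,-0.6,0,0,0,0],[0.01,-0.8,0,0,0,0],[0.01,-1,0,0,0,0],[0.01,-1.2,0.01,0,0,0],[0.02,-1.4,0.02,0,0,0],[0.02,-1.6,0.02,0,0,0]]' >/dev/null; python3 -c "$D"
```

```text
t 16.15 u,up,h mm [-44.9  -0.3  -0.8] Fn,Fu,Fup [14.   5.7 -1. ] ang 1.1 open 0.247
```

```bash
D='from h import *
deck()'
python3 -m crank '[[0,-0.2,-0.01,0,0,0],[0,-0.4,-0.01,0,0,0],[0.01,-0.6,-0.01,0,0,0],[0.01,-0.8,-0.01,0,0,0],[0.01,-1,-0.01,0,0,0],[0.01,-1.2,0,0,0,0],[0.02,-1.4,0,0,0,0],[0.02,-1.6,0,0,0,0]]' >/dev/null; python3 -c "$D"
```

```text
t 16.95 u,up,h mm [-60.8  -0.   -0.8] Fn,Fu,Fup [12.3  5.2 -0.6] ang 1.1 open 0.247
```

```bash
python3 -m crank '[[0,-0.2,0,0,0,0],[0,-0.4,0,0,0,0],[0,-0.6,0,0,0,0],[0,-0.8,0,0,0,0],[0,-1,0,0,0,0],[0,-1.2,0,0,0,0],[0,-1.4,0,0,0,0],[0,-1.6,0,0,0,0],[0,-1.8,0,0,0,0]]' >/dev/null;  python3 - <<'E'
from h import *
deck()
im,d=ctrl.read_camera("side"); im2,d2=ctrl.read_camera("top")
cv2.imwrite("pics/s4.png",np.hstack([cv2.resize(im[130:200,255:355],(400,280),interpolation=cv2.INTER_CUBIC),cv2.resize(im2[120:230,200:300],(400,440),interpolation=cv2.INTER_CUBIC)[:280]]))
E
```

```text
t 17.85 u,up,h mm [-78.7   0.1  -0.8] Fn,Fu,Fup [13.9  4.9 -0.9] ang 1.1 open 0.247
```

View pics/s4.png

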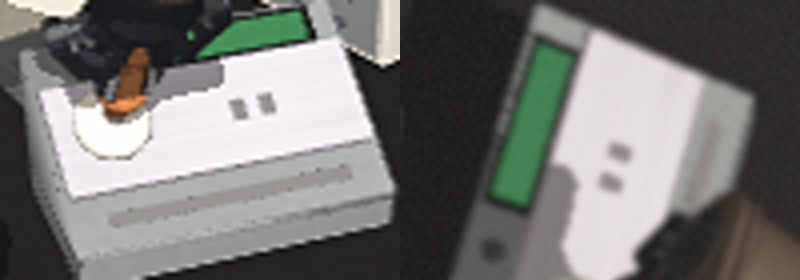

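Caps 2 and 3 now blend into the plate. Caps 0 and 1 still show as dark squares at crop (266,103) and (238,108). I'll check in depth whether they stand proud.

Run:
```python
from h import *
ds=[ctrl.read_camera("side")[1] for _ in range(8)]; ds=np.array(ds)
def rep(d,lab):
    P=cloud("side",d); h=(P-C)@n*1000
    for nm,(x,y) in dict(c0=(321.3,155.3),c1=(314.1,156.6),c2=(306.9,158.1),c3=(299.9,159.4)).items():
        x,y=round(x),round(y); 
        print(lab,nm,"cap",np.median(h[y-1:y+2,x-1:x+2]).round(2),"plate below",np.median(h[y+6:y+9,x-1:x+4]).round(2),"above",np.median(h[y-8:y-5,x-3:x+1]).round(2))
rep(np.load("side0.npz")['d'],"before"); rep(np.median(ds,0),"now")
print(ds[:,155,321].std())
```

```text
before c0 cap 2.03 plate below -1.48 above -1.3
before c1 cap 1.94 plate below -0.72 above -2.69
before c2 cap 2.6 plate below -1.28 above -1.17
before c3 cap 3.17 plate below -0.16 above -1.21
now c0 cap -0.52 plate below -0.59 above -1.25
now c1 cap -0.99 plate below -1.7 above -0.97
now c2 cap -1.2 plate below -0.41 above -1.29
now c3 cap -0.84 plate below -0.9 above -0.65
0.42080626
```

All four visible caps went from about 3.5 mm proud to flush, and the foot has passed fully over cap4. I'll lift along the normal and check cap4.

```bash
python3 -m crank '[[0,0,-0.3,0,0,0],[0,0,-1,0,0,0],[0,0,-2.5,0,0,0],[0,0,-4.5,0,0,0],[0,0,-7,0,0,0],[0,0,-10,0,0,0],[0,0,-10,0,0,0]]' >/dev/null;  python3 - <<'E'
from h import *
deck(); st()
d=np.median([ctrl.read_camera("side")[1] for _ in range(5)],0); h=(cloud("side",d)-C)@n*1000
print("c4",h[160:163,291:294].round(1),"below",np.median(h[167:170,291:296]).round(2))
T=np.array([.4985,-.263,.25]); go(T,down(-35)); go(T,down(-35-90))
E
```

```text
t 19.05 u,up,h mm [-84.2  -1.6  97.4] Fn,Fu,Fup [-2.3 -0.3 -0.6] ang 0.8 open 0.245
{'time': np.float64(19.05), 'eef_pos': array([0.4475, 0.1214, 0.2415]), 'tcp_rot': array([ 0.7507,  0.6001,  0.2167, -0.1712]), 'qpos': array([-0.262 , -0.2906,  2.2044,  0.5832,  1.2996, -0.2209]), 'contact_force': array([-0.1185,  0.7261, -2.2564]), 'opening': np.float64(0.2447), 'finger_force': np.float64(78.7904)}
c4 [[-2.6 -0.9 -2.3]
 [-2.  -3.3 -1.5]
 [-1.7 -0.6 -0.4]] below -1.15
cm [-30.21  13.62 -20.52] rot [-0.114 -0.551  0.378] |w|deg 38.9
cm [-30.21  13.62 -20.52] rot [-0.549 -0.361  1.9  ] |w|deg 115.2
```

All five caps are flush. Now I carry the tool back.

```bash
python3 -m crank '[[-2,1,-1.4,-0.01,-0.05,0.03],[-5,2.3,-3.4,-0.02,-0.1,0.07],[-8,3.6,-5.4,-0.03,-0.15,0.1],[-11,5,-7.5,-0.04,-0.2,0.14],[-14,6.3,-9.5,-0.05,-0.25,0.17],[-17,7.7,-11.5,-0.06,-0.31,0.21],[-20,9,-13.6,-0.08,-0.37,0.25],[-23,10.4,-15.6,-0.09,-0.43,0.29],[-26,11.7,-17.7,-0.1,-0.49,0.34],[-28.5,12.8,-19.4,-0.11,-0.55,0.378]]' >/dev/null; python3 -m crank '[[0,0,0,0,0,0],[0,0,0,0,0,0]]' >/dev/null
python3 - <<'E'
from h import *
st(); T=np.array([.4985,-.263,.12]); go(T,down(-35))
E
```

```text
{'time': np.float64(20.5), 'eef_pos': array([ 0.4956, -0.2411,  0.2505]), 'tcp_rot': array([ 0.8869,  0.4619,  0.001 , -0.0027]), 'qpos': array([-6.3870e-01, -2.0000e-04,  1.8610e+00,  4.3000e-03,  1.2847e+00,
       -2.9400e-02]), 'contact_force': array([-0.1217,  0.5217, -1.4861]), 'opening': np.float64(0.2497), 'finger_force': np.float64(78.5351)}
cm [-1.69  1.54 13.04] rot [-0.004 -0.004  0.   ] |w|deg 0.3
```

```bash
python3 -m crank '[[-0.8,0.8,2,-0.004,-0.004,0],[-1.7,1.5,5,-0.004,-0.004,0],[-1.7,1.5,8,-0.004,-0.004,0],[-1.7,1.5,11,-0.004,-0.004,0],[-1.7,1.5,13,-0.004,-0.004,0],[-1.7,1.5,13,-0.004,-0.004,0],[-1.7,1.5,13,-0.004,-0.004,0]]' >/dev/null
python3 - <<'E'
from h import *
st(); T=np.array([.4985,-.263,.086]); go(T,down(-35))
im,d=ctrl.read_camera("side"); cv2.imwrite("pics/s5.png",cv2.resize(im[200:300,340:450],(770,560),interpolation=cv2.INTER_CUBIC)[:, :])
E
```

```text
{'time': np.float64(21.2), 'eef_pos': array([ 0.4985, -0.2633,  0.1223]), 'tcp_rot': array([8.868e-01, 4.622e-01, 3.000e-04, 1.600e-03]), 'qpos': array([-6.6560e-01,  1.5810e-01,  1.9406e+00, -9.0000e-04,  1.0397e+00,
       -5.5200e-02]), 'contact_force': array([ 1.1669,  0.484 , -0.3349]), 'opening': np.float64(0.2467), 'finger_force': np.float64(78.4346)}
cm [ 0.03 -0.03  3.63] rot [0.003 0.001 0.001] |w|deg 0.2
```

View pics/s5.png

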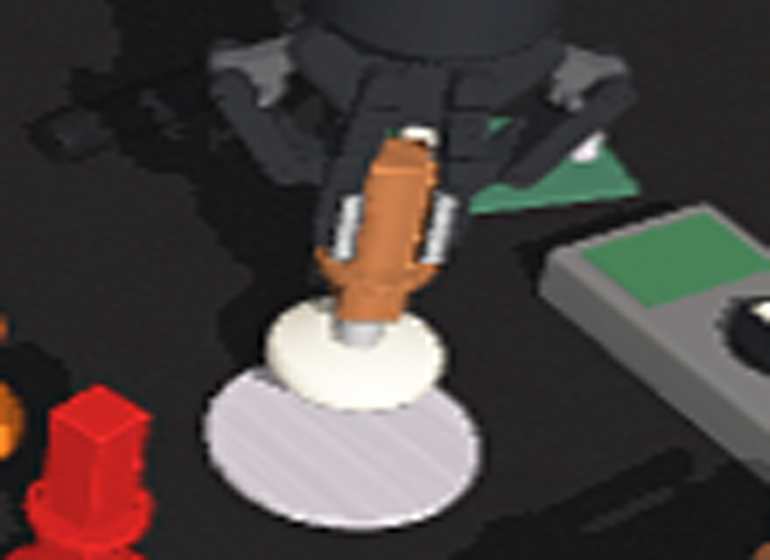

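The tool hangs upright between the pads, above the disc (disc centre near crop (343,450)). I'll lower it gently until I feel contact.

```bash
python3 -m crank '[[0,0,1.2,0,0,0],[0,0,2.4,0,0,0],[0,0,3.4,0,0,0],[0,0,3.5,0,0,0],[0,0,3.6,0,0,0],[0,0,3.7,0,0,0],[0,0,3.7,0,0,0]]'; python3 -m crank '[[0,0,0.1,0,0,0],[0,0,0.15,0,0,0],[0,0,0.15,0,0,0]]'
```

```text
time: 21.95
eef_pos: [0.499, -0.2648, 0.0858]
tcp_rot: [0.887, 0.462, 0.0, 0.003]
contact_force: [-0.1, -0.0, -2.2]
opening: 0.251
finger_force: 78.7
time: 22.25
eef_pos: [0.4988, -0.2647, 0.0841]
tcp_rot: [0.887, 0.462, 0.0, 0.002]
contact_force: [-0.9, 0.0, -1.8]
opening: 0.249
finger_force: 78.7
```

```bash
python3 -m crank '[[0,0,0.07,0,0,0],[0,0,0.15,0,0,0],[0,0,0.15,0,0,0]]'; python3 -m crank '[[0,0,0.05,0,0,0],[0,0,0.05,0,0,0],[0,0,0.05,0,0,0]]'
```

```text
time: 22.55
eef_pos: [0.4988, -0.2647, 0.0825]
tcp_rot: [0.887, 0.462, 0.0, 0.002]
contact_force: [-0.3, -0.7, -1.4]
opening: 0.245
finger_force: 78.9
time: 22.85
eef_pos: [0.4989, -0.2647, 0.0824]
tcp_rot: [0.887, 0.462, 0.0, 0.002]
contact_force: [-0.8, 0.8, 1.6]
opening: 0.251
finger_force: 79.1
```

Contact at 0.0824, as before. I release and retreat.

```bash
python3 -m crank '[[0,0,0,0,0,0],[0,0,0,0,0,0],[0,0,0,0,0,0],[0,0,0,0,0,0],[0,0,0,0,0,0],[0,0,0,0,0,0],[0,0,0,0,0,0],[0,0,0,0,0,0],[0,0,0,0,0,0],[0,0,0,0,0,0]]' 1 ; python3 -m crank '[[0,0,-1,0,0,0],[0,0,-3,0,0,0],[0,0,-6,0,0,0],[0,0,-10,0,0,0],[0,0,-14,0,0,0],[0,0,-18,0,0,0],[0,0,-20,0,0,0],[0,0,-20,0,0,0]]'
python3 - <<'E'
from h import *
im,d=ctrl.read_camera("side"); cv2.imwrite("pics/s6.png",cv2.resize(im[130:330,240:480],(720,600),interpolation=cv2.INTER_CUBIC))
E
```

```text
time: 23.85
eef_pos: [0.4987, -0.2647, 0.082]
tcp_rot: [0.887, 0.462, 0.0, 0.002]
contact_force: [0.4, 0.3, 0.7]
opening: 0.999
finger_force: 0.0
time: 24.65
eef_pos: [0.4998, -0.265, 0.2877]
tcp_rot: [0.887, 0.462, 0.002, 0.007]
contact_force: [0.3, -0.9, 0.3]
opening: 0.995
finger_force: 0.0
```

View pics/s6.png

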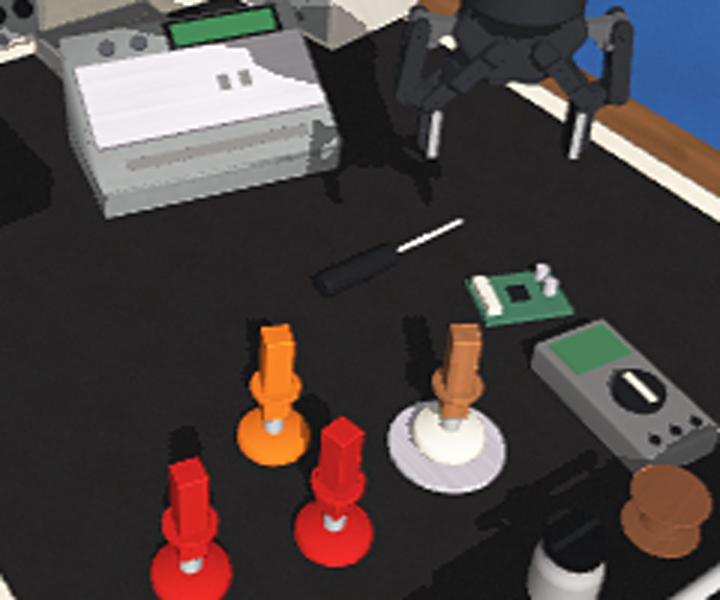

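The tool stands upright and centred on its rest (crop (448,440)). The caps are flush, the bystanders haven't moved and the gripper is clear.

```bash
python3 -c "
from plant import ctrl
print(ctrl.sign_off())"
```

```text
the job is handed in; nothing more can be done
None
```

The job is handed in, with no verdict returned: all five caps measured flush by depth camera after one pressing stroke (about 8–16 N), and the tool stands released and upright on its rest.

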